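Open the drying crate and draw out the board with the mended bowl

TASK

The mended bowl in the slatted drying crate is ready for inspection. Press the thumb pad of the gate's latch down until the bar is lifted out of its catch and, still holding it down, pull the gate free and swing it wide open; then draw the drying board about halfway out of the gateway by its grip, and let go. Be gentle: feel for the latch's stop and do not force anything, keep the bowl standing where it is on its board, and leave everything else on the table alone.

Things in the scene. Friction and masses are not known exactly. Their poses are not given: they have to be found in the camera images.
- crate: Open-topped slatted wooden drying crate, fixed. Origin under its centre at table height; x from the gateway to the back, y left, z up. Sides x -102 to 120 mm, inner faces y = +-103, tops 105 mm up. Floor top 10 mm up, reaching forward as a sill to x = -160. Gateway 188 mm wide between 18 mm posts, 126 mm tall; its middle plane is x = -113 mm. The crate, gate and latch bear 20 N from the fingers, not more.
- gate (a joint): Gate angle (rad): 0 shut, grows as the gate swings out to the front (-x of the crate) about the upright hinge on the left post, up to a stop at 1.83. Slight friction keeps it where it is left. Gate: 3 to 185 mm from the hinge axis, 15 to 105 mm above the table; shut, its front face lies 4 mm behind the hinge axis.
- gate_hinge (a point): Point on the gate's hinge axis, 60 mm above the table; at x = -123, y = +94 mm in the crate's frame. Its axes turn with the gate: when shut they equal the crate's; the gate reaches from it along -y and its front looks to -x.
- catch (a point): Catch on the right post: seat of the notch in which the end of the latch bar lies, 72 mm above the table; a lip 12 mm high in front of it (toward -x) holds the bar and with it the gate. 14 mm above the bar a hard rubber buffer under a small hood stops its lift. When the gate has opened 0.15 rad the bar is past the catch. Axes as the crate.
- latch_spot (a point): Where the latch's thumb pad (middle of its top) should be at rest, 70 mm above the table: fixed on the gate, 80 mm from the hinge axis along -y, 36 mm in front of it (-x). The latch is screwed on through upright slots, so the true pad is up to 5 mm higher or lower: find it by touch. Pad: dark steel, 34 mm along the gate, 5 mm thick, slightly tilted; flat part 17 to 53 mm in front of the axis.
- pad_rim (a point): Raised outer edge of the thumb pad, where it should be at rest (same 5 mm doubt in height): fixed on the gate, 55 mm in front of the hinge axis, 80 mm along. The rim is 9 mm higher than the pad and 5 mm thick; a fingertip standing on the pad can pull the gate by it. The pad may also be pinched by its two sides.
- lever_pivot (a point): Pivot of the thumb lever on the gate, 128 mm along from the hinge axis; a see-saw turning square to the gate. Pad down lifts the bar (16 mm high, 0 to 6 mm in front of the hinge axis). Takes 1 to 4 N. How far down the pad must go to clear the lip differs from crate to crate (10 to 25 mm); 2 or 3 mm farther the bar meets the hard rubber buffer (then some 5 N more per mm), where it is surely clear. Let go, the bar falls back.
- board_grip (a point): Centre of the upright wooden grip on the front end of the drying board: 14 mm thick (x), 70 mm wide (y); its top is 20 mm above, the board's top 20 mm below this point. Board 190 x 132 x 10 mm, 0.3 kg, loose on the crate floor between low runners (3 mm play); its centre is 84 mm behind this point. Halfway out, its centre is in the gateway: this point at crate x = -197 mm, some 120 mm from its start.
- bowl: Restored bowl, cream ware with white fill, 76 mm wide, 43 mm high, standing loose on the drying board about 115 mm behind its grip. Origin at the centre of its underside, z up.
- bowl_4: restored bowl, 150 mm wide, 73 mm high, standing to the left; bystander. Origin under its centre.
- white_bowl: white bowl, 86 mm wide, 53 mm high, standing to the right; bystander. Origin under its centre.
- filler_pot: low round pot with a lid, 81 mm wide, 34 mm high; bystander. Origin under its centre.
- jar: brown jar with a blue cap, 47 mm wide, 81 mm high; bystander. Origin under its centre.
- dropper: small brown dropper bottle, 33 mm wide, 102 mm high, close by the crate's right side; bystander. Origin under its centre.
- tape: roll of masking tape lying flat, 98 mm wide, 25 mm high; bystander. Origin under its centre.
- cork_block: cork sanding block, 50 x 76 x 28 mm; bystander. Origin under its centre.
Things that resemble listed ones, but are neither listed nor needed, are in the scene too. Leave any blue look-alike of the bowl alone.

How it is judged:
By the outcome, as a careful person would: the job done as asked, in the order asked, and still so for the second after the job is handed in, with the robot touching nothing.
It also fails if it takes over 62 s, if anything falls off the work surface, if the arm or the gripper's body presses on something with over 40 N, if the wrist force passes 120 N, or if a joint passes its speed limit or range.

ROBOT

A 7-joint arm with a two-finger parallel gripper is mounted at the origin on a cart in front of the work surface, level with it; the furniture and walls round the work are solid. World frame = base frame: x ahead of the robot, y to its left, z up, the work surface at z = 0. Lengths are in m, angles in rad, forces in N, time in s.
With the tool pointing down it reaches from about 0.425 to 0.925 m from the base axis. Payload 6.8 kg.
Tool frame: the origin (TCP) lies on the centre line of the jaws, within the pads' length; the fingertips stand bot.tip_reach ahead of it and the grasp point (between the pads) lies 3 mm ahead of it (bot.tip_reach is the distance from the TCP to the fingertips, in m); z points along the fingers, y is the line along which they close (so a half turn about z gives the same grasp; the last joint's range is limited). The gripper opens to 85 mm and grips with 20 to 120 N. Pads are 22 mm wide; open, the fingers measure 114 mm over their backs; the gripper's body (76 mm by 85 mm) begins 54 mm behind the grasp point. The pads swing forward as they close: fully open they stand 13 mm farther back than shut.
Start: joints at [1.037, 0.477, 0.022, 1.555, -0.011, 1.109, -0.083], TCP at [0.279, -0.615, 0.253] pointing down, gripper open.
Joint ranges: [-2.96, 2.96], [-0.34, 2.1], [-1.41, 1.46], [0.24, 2.44], [-1.37, 4.51], [0.17, 1.92], [-2.96, 2.96]. Speed limits (rad/s): [2.39, 2.39, 3.14, 3.14, 3.14, 3.14, 3.14].

INTERFACE

Orientations are given as a unit quaternion [w, x, y, z].
In Python, from station import bot gives the robot as it stands.
- The arm moves only by the tool jog_arm, never from a script. Its argument "deltas" is a list of rows, each a list of 7 numbers: the shift along the world's x, y, z in m, then the turn, a rotation vector about the world's x, y, z in rad, then the opening, from 0 (shut) to 1 (fully open). In form: [[x, y, z, rx, ry, rz, grip], ...]. A call has 1 to 10 rows; each row shifts and turns the commanded pose from where the row before left it; what a row does not reach is not made up. A row lasts 1/10 s, in which the tool goes at most 50 mm and 8.59 degrees, less where a joint would pass 70% of its speed; a pose out of reach is approached as far as the arm can. A call with a gripper value outside its range is refused whole. The fingers move at their own pace and stop on an object; "newtons" is the grip in N (left out, the last holds). Time passes only in rows, so rows that do not move let the fingers close. It gives the time, the measured TCP pose, the force, the opening and the grip force at its end, in the units of the state.
- bot.get_obs(): the state, without advancing time (a new reading comes with each control period).
- bot.read_camera(name): name is "side" or "top"; returns a dict with "img" (420x560x3 uint8, red, green, blue), "K" (3x3 intrinsics, pixels), "eye" and "attitude" of the camera in the world. Camera axes: x right, y down, z forward; pixel columns grow to the right and rows downward; lengths in m; the calibration is good to about 2 mm. A picture is of the moment at which its call begins. There is no depth.
- bot.hand_in(): hands the job in; it is judged then, once.
The state is a dict: "t": time; "q": joint angles; "joint_vel": joint speeds; "joint_torque": joint torques, N m; "eef_pos": TCP position; "tool_rot": TCP orientation; "contact_force": force on the tool from outside, world axes, zero at the start; "torque": the same for the moment, N m; "gripper_width": opening from 0.0 (shut) to 1.0 (fully open); "grasp_force": force on a finger pad.
Only numpy, scipy, OpenCV 4.12 (cv2) and the standard library are available. Lean on these libraries where they do the work, as an engineer would, in place of code of your own. Each camera call takes 0.05 s, during which the arm holds its last target. There are 200 camera calls.

## Working session

There is one attempt and no reset: what is moved stays moved. The work goes in short steps, Python scripts to look and compute and a tool call to move; the robot and the scene stay as the last step left them, time stands still between calls to the robot, and variables do not carry over. Pictures are saved under pics/ and viewed, at most 10 in all, crops included, and the job is handed in when it is done.

Besides the shell and the picture viewer there is one more tool, called by a JSON object that holds its "method" and its "body", one argument or row to a line. jog_arm: Moves the arm, as the interface text tells. Its arguments: {"type":"object","properties":{"deltas":{"type":"array"},"newtons":{"type":"number"}},"required":["deltas"]}

```bash
mkdir -p pics; ls; python3 - <<'E'
from station import bot
import cv2
o=bot.get_obs(); print(o, bot.tip_reach)
for n in("side","top"):
    c=bot.read_camera(n); cv2.imwrite(f"pics/{n}0.png",c["img"][:,:,::-1]); print(n,c["K"],c["eye"],c["attitude"])
E
```

```text
pics
{'t': 0.0, 'q': array([ 1.03687967,  0.47779509,  0.02233801,  1.55641476, -0.011474  ,
        1.10931143, -0.08305574]), 'joint_vel': array([-0.00127424, -0.00056216, -0.00015461, -0.00016425,  0.00079055,
       -0.00191441,  0.00253786]), 'joint_torque': array([ 4.64925233e-05, -5.96452260e+01,  1.60760086e+00, -2.81193119e+01,
        1.23612213e-02,  9.27587680e-03,  1.31045562e-05]), 'eef_pos': array([ 0.27858194, -0.6142417 ,  0.25234451]), 'tool_rot': array([-8.60122557e-04,  9.77411727e-01,  2.11342154e-01, -2.65635553e-04]), 'contact_force': array([-0.2125521 ,  0.15529035, -0.14433457]), 'torque': array([0.06857278, 0.02265128, 0.03701011]), 'grasp_force': 0.0, 'gripper_width': 1.0008273272992814} 0.022
side [[488.44172667   0.         278.24407983]
 [  0.         488.44172667 206.08124797]
 [  0.           0.           1.        ]] [ 0.55809654 -1.11854011  0.66013014] [-0.51798927  0.85472581 -0.03319436  0.00538847]
top [[449.08311659   0.         285.58322492]
 [  0.         449.08311659 209.77723032]
 [  0.           0.           1.        ]] [0.53296846 0.0045181  1.22357004] [-0.02884003  0.70950521 -0.70347722  0.02983974]
```

View pics/side0.png

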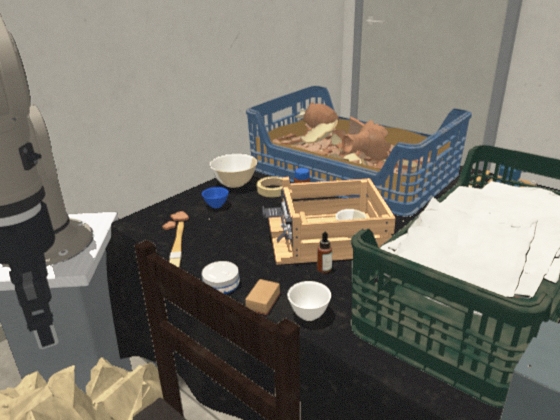

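View pics/top0.png

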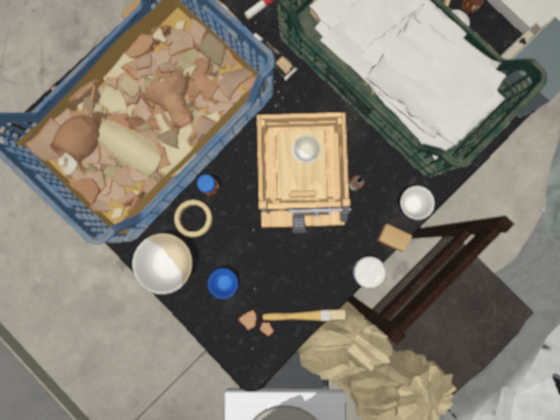

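The side view shows the crate at about (330,220) with the gate facing left. In the top view the crate spans columns 258–350 and rows 112–228, with the gate at row 212, the pad near (299,222) and the bowl at (305,149). I'll zoom in.

```bash
cat > h.py <<'E'
import numpy as np, cv2
from scipy.spatial.transform import Rotation as R
from station import bot
def ray(c,u,v):
    w,x,y,z=c["attitude"]; d=R.from_quat([x,y,z,w]).as_matrix()@np.linalg.solve(c["K"],[u,v,1.]); return np.array(c["eye"]),d
def onz(c,u,v,z):
    e,d=ray(c,u,v); return e+d*(z-e[2])/d[2]
def proj(c,p):
    w,x,y,z=c["attitude"]; q=c["K"]@(R.from_quat([x,y,z,w]).as_matrix().T@(np.array(p)-c["eye"])); return q[:2]/q[2]
def crop(c,x0,y0,w,h,s,f):
    i=c["img"][y0:y0+h,x0:x0+w,::-1]; cv2.imwrite(f,cv2.resize(i,None,fx=s,fy=s,interpolation=cv2.INTER_CUBIC))
E
python3 - <<'E'
from h import *
t=bot.read_camera("top"); crop(t,245,100,125,140,4,"pics/tc.png")
s=bot.read_camera("side"); crop(s,255,165,150,110,5,"pics/sc.png")
E
```

```text
(no output)
```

View pics/tc.png

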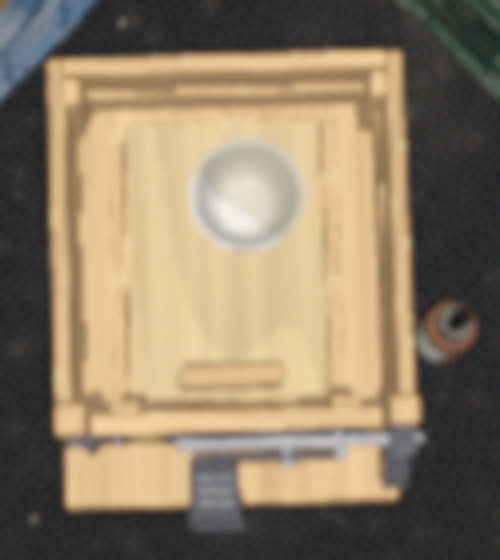

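View pics/sc.png

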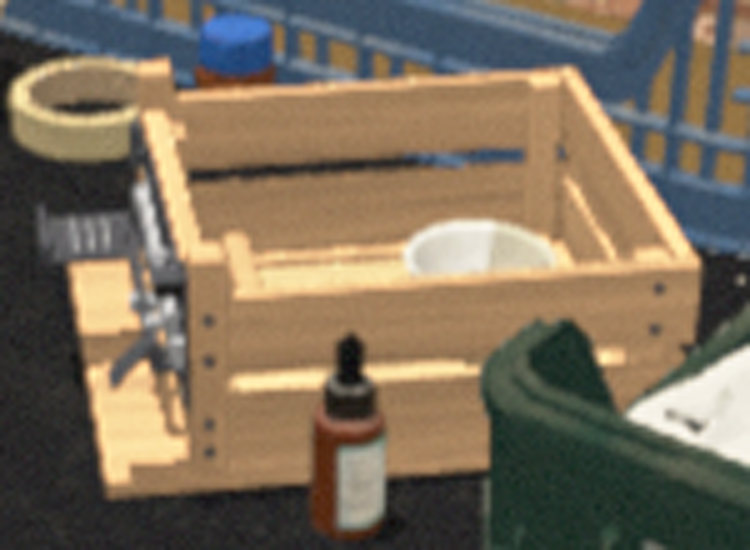

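```bash
python3 - <<'E'
from h import *
t=bot.read_camera("top"); np.set_printoptions(precision=4,suppress=True)
px=lambda a,b:((a+.5)/4-.5+245,(b+.5)/4-.5+100)
P={}
for n,a,b,z in [("postLF",54,438,.126),("postRF",422,427,.126),("backL",45,60,.105),("backR",402,48,.105),("sillL",66,510,.01),("sillR",402,500,.01),("gripL",180,375,.06),("gripR",283,375,.06),("padfar L",191,529,.079),("pad far R",244,529,.079),("bowl",246,194,.063),("dropper",460,318,.1)]:
    P[n]=onz(t,*px(a,b),z); print(n,P[n])
for a,b in [("postLF","postRF"),("backL","backR"),("sillL","sillR"),("backL","postLF"),("backR","postRF")]:
    d=P[b]-P[a]; print(a,b,np.linalg.norm(d[:2]),np.degrees(np.arctan2(d[1],d[0])))
E
```

```text
postLF [0.6253 0.0707 0.126 ]
postRF [ 0.634 -0.155  0.126]
backL [0.8683 0.081  0.105 ]
backR [ 0.8781 -0.1462  0.105 ]
sillL [0.5863 0.0689 0.01  ]
sillR [ 0.595  -0.1582  0.01  ]
gripL [ 0.6728 -0.0069  0.06  ]
gripR [ 0.6734 -0.0741  0.06  ]
padfar L [ 0.5719 -0.0145  0.079 ]
pad far R [ 0.5722 -0.0482  0.079 ]
bowl [ 0.7923 -0.0492  0.063 ]
dropper [ 0.7057 -0.183   0.1   ]
postLF postRF 0.2258713929928579 -87.788082689017
backL backR 0.2273251754949973 -87.51791202098902
sillL sillR 0.22725772648167022 -87.80532204326164
backL postLF 0.24317668658136027 -177.583533578925
backR postRF 0.24424775075493316 -177.92486742302842
```

The crops agree with the given sizes: yaw is about 2.3°, the crate origin is near (0.7525, -0.0377), and the rim, grip and bowl all match. Next I'll check the chair's height for the approach.

```bash
python3 - <<'E'
from h import *
np.set_printoptions(precision=3,suppress=True)
t=bot.read_camera("top"); s=bot.read_camera("side")
def tri(a,b):
    (p,d),(q,e)=ray(t,*a),ray(s,*b)
    k=np.linalg.lstsq(np.c_[d,-e],q-p,rcond=None)[0]; A=p+d*k[0];B=q+e*k[1]; return (A+B)/2,np.linalg.norm(A-B)
print(tri((398,335),(142,250)),tri((508,222),(292,350)),"paper",tri((330,330),(40,375)))
y=0.0398;o=np.array([.7525,-.0377]);M=np.array([[np.cos(y),-np.sin(y)],[np.sin(y),np.cos(y)]])
W=lambda *p:o+M@np.array(p)
print("hinge",W(-.123,.094),"press",W(-.1625,.019),"grip",W(-.077,0),W(-.197,0))
for p,z in [((-.123-.055,.014),.079),((-.123-.055,.014),.07),((-.077,0),.06),((-.16,-.112),.01),((-.124,-.112),.126)]:
    print(p,proj(s,[*W(*p),z]),proj(t,[*W(*p),z]))
print(bot.get_obs()["t"])
E
```

```text
(array([ 0.324, -0.268,  0.13 ]), np.float64(0.004406411031344514)) (array([ 0.601, -0.55 ,  0.109]), np.float64(0.0011742141088261048)) paper (array([ 0.143, -0.193, -0.246]), np.float64(0.26450473175120026))
hinge [0.626 0.051] press [ 0.589 -0.025] grip [ 0.676 -0.041] [ 0.556 -0.046]
(-0.178, 0.014) [263.499 210.967] [298.787 231.062]
(-0.178, 0.014) [263.638 214.099] [298.678 231.187]
(-0.077, 0) [303.96 217.36] [302.616 192.434]
(-0.16, -0.112) [276.245 261.066] [344.317 223.861]
(-0.124, -0.112) [290.7   217.032] [349.942 206.772]
0.35
```

{"method": "jog_arm", "body": {
  "deltas": [
    [0.0155,0.0295,0.005,0,0,0.138,0],
    [0.0155,0.0295,0.005,0,0,0.138,0],
    [0.0155,0.0295,0,0,0,0.138,0],
    [0.0155,0.0295,0,0,0,0.138,0],
    [0.0155,0.0295,0,0,0,0.138,0],
    [0.0155,0.0295,0,0,0,0.138,0],
    [0.0155,0.0295,0,0,0,0.138,0],
    [0.0155,0.0295,0,0,0,0.138,0],
    [0.0155,0.0295,0,0,0,0.138,0],
    [0.0155,0.0295,0,0,0,0.138,0]
  ]
}}

```text
t: 1.35
eef_pos: [0.4343, -0.3185, 0.2635]
tool_rot: [0.0, 0.617, 0.787, -0.0]
contact_force: [0.4, -0.1, -0.2]
gripper_width: -0.001
grasp_force: 0.0
```

{"method": "jog_arm", "body": {
  "deltas": [
    [0.0155,0.0295,0,0,0,0.138,0],
    [0.0155,0.0295,0,0,0,0.138,0],
    [0.0155,0.0295,0,0,0,0.138,0],
    [0.0155,0.0295,0,0,0,0.138,0],
    [0.0155,0.0295,0,0,0,0.138,0],
    [0.0155,0.0295,0,0,0,0.138,0],
    [0.0155,0.0295,0,0,0,0.138,0],
    [0.0155,0.0295,0,0,0,0.138,0],
    [0.0155,0.0295,0,0,0,0.138,0],
    [0.0155,0.0295,0,0,0,0.138,0]
  ]
}}

```text
t: 2.35
eef_pos: [0.5894, -0.0238, 0.2634]
tool_rot: [0.0, -0.025, 1.0, -0.0]
contact_force: [0.8, -0.5, -0.2]
gripper_width: 0.002
grasp_force: 0.0
```

{"method": "jog_arm", "body": {
  "deltas": [
    [0,0,0,0,0,0,0],
    [0,0,0,0,0,0,0]
  ]
}}

```text
t: 2.55
eef_pos: [0.5888, -0.0242, 0.2631]
tool_rot: [-0.0, -0.022, 1.0, 0.0]
contact_force: [-0.1, -0.5, -0.6]
gripper_width: 0.001
grasp_force: 0.0
```

{"method": "jog_arm", "body": {
  "deltas": [
    [0,0,-0.03,0,0,0,0],
    [0,0,-0.03,0,0,0,0],
    [0,0,-0.03,0,0,0,0],
    [0,0,-0.03,0,0,0,0],
    [0,-0.001,-0.022,0,0,0,0],
    [0,0,0,0,0,0,0]
  ]
}}

```text
t: 3.15
eef_pos: [0.5862, -0.0282, 0.1183]
tool_rot: [-0.003, -0.02, 1.0, -0.001]
contact_force: [-0.2, -0.7, 0.1]
gripper_width: -0.002
grasp_force: 0.0
```

```bash
python3 - <<'E'
from h import *
s=bot.read_camera("side"); crop(s,240,150,110,100,6,"pics/s1.png"); print(bot.get_obs()["eef_pos"],bot.get_obs()["contact_force"],bot.get_obs()["q"])
E
```

```text
[ 0.58756029 -0.02762126  0.12025594] [ 0.82795345 -0.20082841  0.13285584] [ 0.42858851  0.57984805 -0.64995328  1.84251769  0.44802998  0.87347275
  1.17378357]
```

View pics/s1.png

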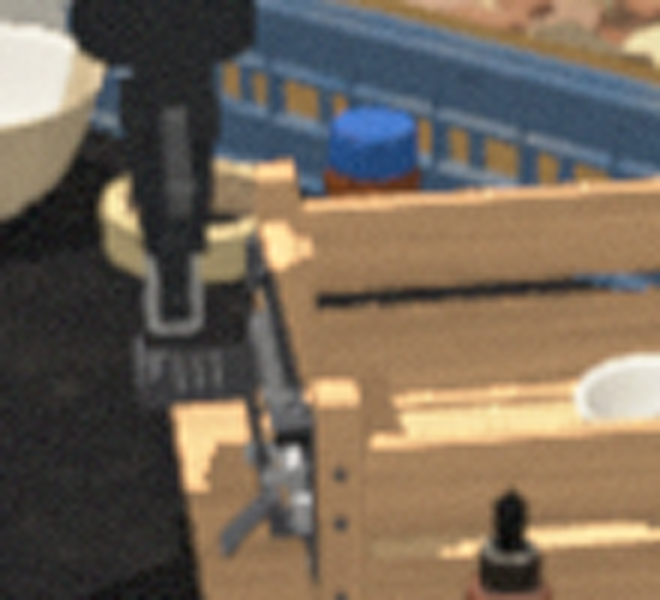

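The fingertip's left edge (column ~145 in the crop) is almost over the rim (138–150). I'll shift it about 6 mm toward the gate and then feel downward.

{"method": "jog_arm", "body": {
  "deltas": [
    [0.0035,0.0015,0,0,0,0,0],
    [0.003,0.0015,0,0,0,0,0],
    [0,0,-0.008,0,0,0,0],
    [0,0,-0.007,0,0,0,0],
    [0,0,0,0,0,0,0]
  ]
}}

```text
t: 3.7
eef_pos: [0.5945, -0.0229, 0.1052]
tool_rot: [-0.001, -0.022, 1.0, -0.0]
contact_force: [-0.8, -0.1, -1.5]
gripper_width: -0.001
grasp_force: 0.0
```

{"method": "jog_arm", "body": {
  "deltas": [
    [0,0,-0.002,0,0,0,0],
    [0,0,-0.002,0,0,0,0],
    [0,0,0,0,0,0,0]
  ]
}}

```text
t: 4.0
eef_pos: [0.5952, -0.0227, 0.1021]
tool_rot: [-0.0, -0.022, 1.0, 0.0]
contact_force: [0.2, -0.0, -0.0]
gripper_width: 0.001
grasp_force: 0.0
```

{"method": "jog_arm", "body": {
  "deltas": [
    [0,0,-0.002,0,0,0,0],
    [0,0,-0.002,0,0,0,0],
    [0,0,0,0,0,0,0]
  ]
}}

```text
t: 4.3
eef_pos: [0.5955, -0.0226, 0.0983]
tool_rot: [0.0, -0.022, 1.0, 0.0]
contact_force: [1.0, 0.4, 0.6]
gripper_width: -0.002
grasp_force: 0.4
```

{"method": "jog_arm", "body": {
  "deltas": [
    [0,0,-0.002,0,0,0,0],
    [0,0,-0.002,0,0,0,0],
    [0,0,0,0,0,0,0]
  ]
}}

```text
t: 4.6
eef_pos: [0.5954, -0.0226, 0.0941]
tool_rot: [0.0, -0.022, 1.0, 0.0]
contact_force: [0.8, 0.8, 1.2]
gripper_width: -0.0
grasp_force: 0.5
```

{"method": "jog_arm", "body": {
  "deltas": [
    [0,0,-0.002,0,0,0,0],
    [0,0,-0.002,0,0,0,0],
    [0,0,0,0,0,0,0]
  ]
}}

```text
t: 4.9
eef_pos: [0.5953, -0.0227, 0.0901]
tool_rot: [-0.0, -0.022, 1.0, 0.0]
contact_force: [0.4, 0.2, 1.9]
gripper_width: 0.002
grasp_force: 0.6
```

{"method": "jog_arm", "body": {
  "deltas": [
    [0,0,-0.002,0,0,0,0],
    [0,0,-0.002,0,0,0,0],
    [0,0,0,0,0,0,0]
  ]
}}

```text
t: 5.2
eef_pos: [0.5953, -0.0226, 0.0861]
tool_rot: [-0.0, -0.022, 1.0, 0.0]
contact_force: [-0.2, 1.0, 1.4]
gripper_width: 0.0
grasp_force: 0.8
```

{"method": "jog_arm", "body": {
  "deltas": [
    [0,0,-0.0015,0,0,0,0],
    [0,0,-0.0015,0,0,0,0],
    [0,0,0,0,0,0,0]
  ]
}}

```text
t: 5.5
eef_pos: [0.5953, -0.0226, 0.0831]
tool_rot: [-0.0, -0.022, 1.0, 0.0]
contact_force: [-0.1, 2.8, 1.7]
gripper_width: -0.002
grasp_force: 0.9
```

{"method": "jog_arm", "body": {
  "deltas": [
    [0,0,-0.001,0,0,0,0],
    [0,0,-0.001,0,0,0,0],
    [0,0,0,0,0,0,0]
  ]
}}

```text
t: 5.8
eef_pos: [0.5953, -0.0227, 0.0813]
tool_rot: [-0.0, -0.022, 1.0, 0.0]
contact_force: [0.2, 2.2, 2.2]
gripper_width: 0.001
grasp_force: 1.5
```

{"method": "jog_arm", "body": {
  "deltas": [
    [0,0,-0.001,0,0,0,0],
    [0,0,-0.001,0,0,0,0],
    [0,0,0,0,0,0,0]
  ]
}}

```text
t: 6.1
eef_pos: [0.5954, -0.0227, 0.0799]
tool_rot: [0.0, -0.022, 1.0, -0.0]
contact_force: [-3.0, 1.1, 8.3]
gripper_width: -0.0
grasp_force: 4.3
```

The sharp rise to 8 N after about 18 mm of travel is the buffer, so the bar is clear. I'll hold it there and pull gently.

{"method": "jog_arm", "body": {
  "deltas": [
    [-0.0015,0,0,0,0,0,0],
    [-0.0015,0,0,0,0,0,0],
    [-0.0015,0,0,0,0,0,0],
    [0,0,0,0,0,0,0]
  ]
}}

```text
t: 6.5
eef_pos: [0.5928, -0.0229, 0.0804]
tool_rot: [0.002, -0.022, 1.0, 0.0]
contact_force: [3.5, 1.6, 5.3]
gripper_width: 0.0
grasp_force: 2.9
```

{"method": "jog_arm", "body": {
  "deltas": [
    [-0.0015,0,0,0,0,0,0],
    [-0.0015,0,0,0,0,0,0],
    [0,0,0,0,0,0,0]
  ]
}}

```text
t: 6.8
eef_pos: [0.5898, -0.0229, 0.0803]
tool_rot: [0.002, -0.022, 1.0, 0.0]
contact_force: [4.5, 0.8, 6.0]
gripper_width: 0.003
grasp_force: 2.9
```

{"method": "jog_arm", "body": {
  "deltas": [
    [-0.002,0.0006,0,0,0,-0.02,0],
    [-0.002,0.0008,0,0,0,-0.025,0],
    [-0.002,0.001,0,0,0,-0.025,0],
    [0,0,0,0,0,0,0]
  ]
}}

```text
t: 7.2
eef_pos: [0.5837, -0.0211, 0.0803]
tool_rot: [0.002, 0.013, 1.0, -0.0]
contact_force: [5.2, -0.7, 5.3]
gripper_width: 0.0
grasp_force: 4.2
```

{"method": "jog_arm", "body": {
  "deltas": [
    [-0.002,0.001,0,0,0,-0.03,0],
    [-0.002,0.001,0,0,0,-0.03,0],
    [0,0,0,0,0,0,0]
  ]
}}

```text
t: 7.5
eef_pos: [0.5781, -0.0179, 0.0795]
tool_rot: [0.0, 0.043, 0.999, 0.0]
contact_force: [1.9, 2.9, 2.9]
gripper_width: 0.0
grasp_force: 2.8
```

```bash
python3 - <<'E'
from h import *
t=bot.read_camera("top"); s=bot.read_camera("side")
a=lambda c,x,y:cv2.resize(c["img"][y:y+90,x:x+125,::-1],None,fx=5,fy=5,interpolation=cv2.INTER_CUBIC)
cv2.imwrite("pics/p2.png",np.hstack([a(t,245,165),a(s,240,160)])[:,:, :]) if 0 else cv2.imwrite("pics/p2.png",cv2.resize(np.hstack([a(t,245,165),a(s,240,160)]),(800,288)))
print(bot.get_obs()["eef_pos"])
E
```

```text
[ 0.57778571 -0.01776247  0.07922069]
```

View pics/p2.png

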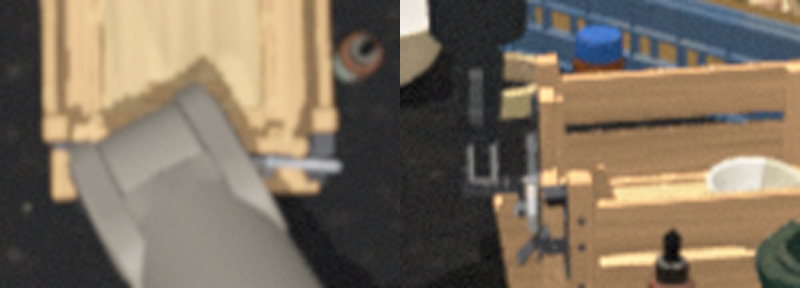

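The gate is following: in the top half the bar at (255–340,165) now stands clear in front of the catch. I'll work out the rest of the arc.

```bash
python3 - <<'E'
import numpy as np
H=np.array([.626,.0513]);r=np.array([.5778,-.0178])-H
def at(th): c,s=np.cos(-th),np.sin(-th); return H+np.array([c*r[0]-s*r[1],s*r[0]+c*r[1]])
p=at(0)
for i in range(1,20):
    q=at(.08*i); print(i,np.round((q-p)*1000,1),np.round(q,3)); p=q
E
```

```text
1 [-5.4  4.1] [ 0.572 -0.014]
2 [-5.   4.5] [ 0.567 -0.009]
3 [-4.7  4.9] [ 0.563 -0.004]
4 [-4.2  5.2] [0.559 0.001]
5 [-3.8  5.6] [0.555 0.006]
6 [-3.4  5.8] [0.551 0.012]
7 [-2.9  6.1] [0.548 0.018]
8 [-2.4  6.3] [0.546 0.025]
9 [-1.9  6.5] [0.544 0.031]
10 [-1.4  6.6] [0.543 0.038]
11 [-0.8  6.7] [0.542 0.044]
12 [-0.3  6.7] [0.542 0.051]
13 [0.3 6.7] [0.542 0.058]
14 [0.8 6.7] [0.543 0.065]
15 [1.3 6.6] [0.544 0.071]
16 [1.9 6.5] [0.546 0.078]
17 [2.4 6.3] [0.548 0.084]
18 [2.9 6.1] [0.551 0.09 ]
19 [3.3 5.9] [0.555 0.096]
```

{"method": "jog_arm", "body": {
  "deltas": [
    [-0.0054,0.0041,0,0,0,-0.08,0],
    [-0.005,0.0045,0,0,0,-0.08,0],
    [-0.0047,0.0049,0,0,0,-0.08,0],
    [0,0,0,0,0,0,0]
  ]
}}

```text
t: 8.0
eef_pos: [0.5616, -0.0039, 0.079]
tool_rot: [-0.001, 0.161, 0.987, -0.0]
contact_force: [1.8, 1.8, 1.6]
gripper_width: -0.004
grasp_force: 1.3
```

{"method": "jog_arm", "body": {
  "deltas": [
    [-0.0042,0.0052,0,0,0,-0.08,0],
    [-0.0038,0.0056,0,0,0,-0.08,0],
    [-0.0034,0.0058,0,0,0,-0.08,0],
    [-0.0029,0.0061,0,0,0,-0.08,0],
    [0,0,0,0,0,0,0]
  ]
}}

```text
t: 8.5
eef_pos: [0.5475, 0.0182, 0.0789]
tool_rot: [-0.001, 0.316, 0.949, -0.001]
contact_force: [-0.4, 1.6, 1.8]
gripper_width: -0.0
grasp_force: 1.2
```

{"method": "jog_arm", "body": {
  "deltas": [
    [-0.0024,0.0063,0,0,0,-0.08,0],
    [-0.0019,0.0065,0,0,0,-0.08,0],
    [-0.0014,0.0066,0,0,0,-0.08,0],
    [-0.0008,0.0067,0,0,0,-0.08,0],
    [0,0,0,0,0,0,0]
  ]
}}

```text
t: 9.0
eef_pos: [0.5412, 0.0441, 0.0789]
tool_rot: [-0.001, 0.463, 0.886, -0.001]
contact_force: [-0.5, 0.8, 2.1]
gripper_width: 0.0
grasp_force: 1.1
```

{"method": "jog_arm", "body": {
  "deltas": [
    [-0.0003,0.0067,0,0,0,-0.08,0],
    [0.0003,0.0067,0,0,0,-0.08,0],
    [0.0008,0.0067,0,0,0,-0.08,0],
    [0.0013,0.0066,0,0,0,-0.08,0],
    [0,0,0,0,0,0,0]
  ]
}}

```text
t: 9.5
eef_pos: [0.5437, 0.0708, 0.079]
tool_rot: [-0.0, 0.598, 0.802, -0.0]
contact_force: [-0.4, 0.6, 2.3]
gripper_width: -0.0
grasp_force: 0.9
```

{"method": "jog_arm", "body": {
  "deltas": [
    [0.0019,0.0065,0,0,0,-0.08,0],
    [0.0024,0.0063,0,0,0,-0.08,0],
    [0.0029,0.0061,0,0,0,-0.08,0],
    [0.0033,0.0059,0,0,0,-0.08,0],
    [0,0,0,0,0,0,0]
  ]
}}

```text
t: 10.0
eef_pos: [0.5547, 0.0955, 0.0791]
tool_rot: [-0.0, 0.718, 0.696, -0.0]
contact_force: [-0.0, 0.9, 2.2]
gripper_width: 0.003
grasp_force: 0.8
```

```bash
python3 - <<'E'
from h import *
t=bot.read_camera("top"); s=bot.read_camera("side")
a=lambda c,x,y:cv2.resize(c["img"][y:y+130,x:x+150,::-1],(400,347),interpolation=cv2.INTER_CUBIC)
cv2.imwrite("pics/p3.png",np.hstack([a(t,225,140),a(s,220,150)]))
print(bot.get_obs()["eef_pos"],bot.get_obs()["q"])
E
```

```text
[0.55428447 0.09479646 0.07907449] [-0.09962773  0.53078672 -0.23131001  1.94814297  0.1851705   0.68361269
 -0.47477426]
```

View pics/p3.png

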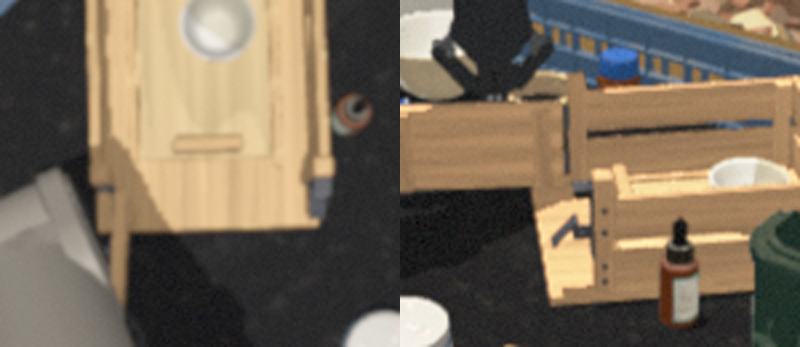

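The gate stands wide open, running down from (110,180) to (120,300) in the top half, with the bowl undisturbed and the grip at (207,143). I'll lift straight off and go above the grip.

{"method": "jog_arm", "body": {
  "deltas": [
    [0,0,0.006,0,0,0,0],
    [0,0,0.01,0,0,0,0],
    [0,0,0.02,0,0,0,0],
    [0,0,0.03,0,0,0,0],
    [0,0,0.034,0,0,0,0],
    [0,0,0,0,0,0,0]
  ]
}}

```text
t: 10.7
eef_pos: [0.5572, 0.0957, 0.1845]
tool_rot: [0.002, 0.719, 0.695, 0.003]
contact_force: [0.2, 0.8, -0.2]
gripper_width: 0.003
grasp_force: 0.0
```

{"method": "jog_arm", "body": {
  "deltas": [
    [0.024,-0.027,0,0,0,0.014,0.45],
    [0.024,-0.027,0,0,0,0.014,0.45],
    [0.024,-0.027,0,0,0,0.014,0.45],
    [0.024,-0.027,0,0,0,0.014,0.45],
    [0.023,-0.028,0,0,0,0.014,0.45],
    [0,0,0,0,0,0,0.45],
    [0,0,0,0,0,0,0.45]
  ]
}}

```text
t: 11.4
eef_pos: [0.6731, -0.0419, 0.1788]
tool_rot: [-0.0, 0.695, 0.719, -0.0]
contact_force: [-0.8, 0.8, 0.0]
gripper_width: 0.451
grasp_force: 0.0
```

```bash
python3 - <<'E'
from h import *
t=bot.read_camera("top"); s=bot.read_camera("side")
a=lambda c,x,y:cv2.resize(c["img"][y:y+130,x:x+150,::-1],(400,347),interpolation=cv2.INTER_CUBIC)
cv2.imwrite("pics/p4.png",np.hstack([a(t,225,140),a(s,220,130)]))
print(bot.get_obs()["eef_pos"],bot.get_obs()["gripper_width"])
E
```

```text
[ 0.67265335 -0.03941927  0.1790826 ] 0.4480752450816712
```

View pics/p4.png

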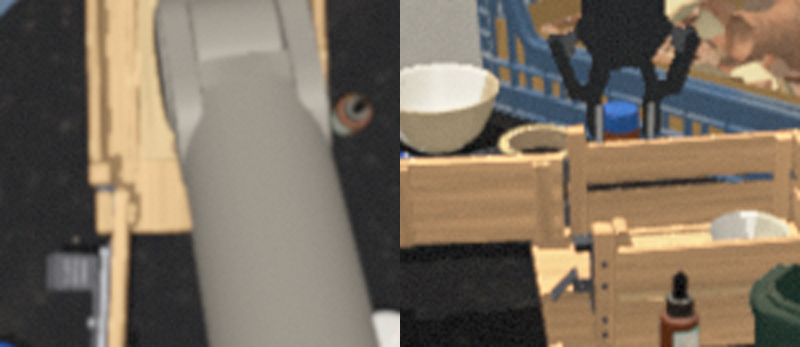

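The gripper is centred over the grip (side view: fingers at columns 600 and 650) and the gate has stayed open. Descending now.

{"method": "jog_arm", "body": {
  "deltas": [
    [0,0,-0.025,0,0,0,0.45],
    [0,0,-0.025,0,0,0,0.45],
    [0,0,-0.025,0,0,0,0.45],
    [0,0,-0.02,0,0,0,0.45],
    [0,0,0,0,0,0,0.45]
  ]
}}

```text
t: 12.0
eef_pos: [0.6706, -0.0389, 0.0814]
tool_rot: [-0.002, 0.694, 0.72, -0.002]
contact_force: [-0.9, -0.8, 0.3]
gripper_width: 0.451
grasp_force: 0.0
```

{"method": "jog_arm", "body": {
  "deltas": [
    [0,0,-0.01,0,0,0,0.45],
    [0,0,-0.01,0,0,0,0.45],
    [0,0,-0.007,0,0,0,0.45],
    [0,0,-0.005,0,0,0,0.45],
    [0,0,0,0,0,0,0.45],
    [0,0,0,0,0,0,0.45]
  ]
}}

```text
t: 12.6
eef_pos: [0.6737, -0.0405, 0.0524]
tool_rot: [0.0, 0.695, 0.719, 0.0]
contact_force: [-0.3, -1.3, 0.4]
gripper_width: 0.449
grasp_force: 0.0
```

{"method": "jog_arm", "body": {
  "newtons": 20,
  "deltas": [
    [0,0,0,0,0,0,0.36],
    [0,0,0,0,0,0,0.3],
    [0,0,0,0,0,0,0.26],
    [0,0,0,0,0,0,0.23],
    [0,0,0,0,0,0,0.2],
    [0,0,0,0,0,0,0.2]
  ]
}}

```text
t: 13.2
eef_pos: [0.6735, -0.0405, 0.0523]
tool_rot: [0.0, 0.695, 0.719, 0.0]
contact_force: [-0.3, -0.4, -0.9]
gripper_width: 0.198
grasp_force: 0.0
```

{"method": "jog_arm", "body": {
  "newtons": 20,
  "deltas": [
    [0,0,0,0,0,0,0.18],
    [0,0,0,0,0,0,0.17],
    [0,0,0,0,0,0,0.16],
    [0,0,0,0,0,0,0.15],
    [0,0,0,0,0,0,0.14],
    [0,0,0,0,0,0,0.12],
    [0,0,0,0,0,0,0.12]
  ]
}}

```text
t: 13.9
eef_pos: [0.6728, -0.0406, 0.0522]
tool_rot: [-0.0, 0.695, 0.719, -0.001]
contact_force: [-5.4, 0.6, 3.8]
gripper_width: 0.156
grasp_force: 20.4
```

The grip is held at about 13–14 mm opening and 20 N. I'll draw it slowly along the crate's -x.

{"method": "jog_arm", "body": {
  "deltas": [
    [-0.001,0,0,0,0,0,0.12],
    [-0.002,-0.0001,0,0,0,0,0.12],
    [-0.003,-0.0001,0,0,0,0,0.12],
    [-0.004,-0.0002,0,0,0,0,0.12],
    [-0.004,-0.0002,0,0,0,0,0.12],
    [-0.004,-0.0002,0,0,0,0,0.12],
    [-0.004,-0.0002,0,0,0,0,0.12],
    [-0.003,-0.0001,0,0,0,0,0.12],
    [-0.002,-0.0001,0,0,0,0,0.12],
    [-0.001,0,0,0,0,0,0.12]
  ]
}}

```text
t: 14.9
eef_pos: [0.6453, -0.0418, 0.0523]
tool_rot: [-0.0, 0.695, 0.719, -0.0]
contact_force: [1.3, -0.3, -3.2]
gripper_width: 0.163
grasp_force: 19.6
```

```bash
python3 - <<'E'
from h import *
t=bot.read_camera("top"); s=bot.read_camera("side")
a=lambda c,x,y:cv2.resize(c["img"][y:y+130,x:x+150,::-1],(400,347),interpolation=cv2.INTER_CUBIC)
cv2.imwrite("pics/p5.png",np.hstack([a(t,225,110),a(s,220,130)]))
E
```

```text
(no output)
```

View pics/p5.png

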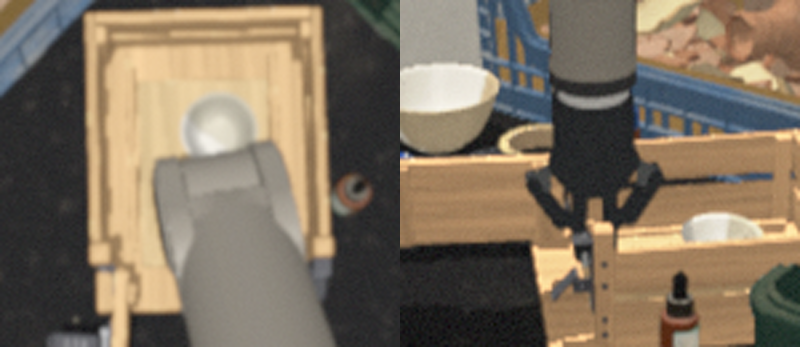

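The board and bowl (219,125) are moving together. I'll draw out the remaining ~89 mm.

{"method": "jog_arm", "body": {
  "deltas": [
    [-0.001,0,0,0,0,0,0.12],
    [-0.002,-0.0001,0,0,0,0,0.12],
    [-0.003,-0.0001,0,0,0,0,0.12],
    [-0.004,-0.0002,0,0,0,0,0.12],
    [-0.004,-0.0002,0,0,0,0,0.12],
    [-0.004,-0.0002,0,0,0,0,0.12],
    [-0.004,-0.0002,0,0,0,0,0.12],
    [-0.004,-0.0002,0,0,0,0,0.12],
    [-0.004,-0.0002,0,0,0,0,0.12],
    [-0.004,-0.0001,0,0,0,0,0.12]
  ]
}}

```text
t: 16.0
eef_pos: [0.6112, -0.0433, 0.0523]
tool_rot: [0.0, 0.695, 0.719, -0.0]
contact_force: [0.9, -0.2, -4.3]
gripper_width: 0.159
grasp_force: 19.6
```

{"method": "jog_arm", "body": {
  "deltas": [
    [-0.004,-0.0002,0,0,0,0,0.12],
    [-0.004,-0.0002,0,0,0,0,0.12],
    [-0.004,-0.0002,0,0,0,0,0.12],
    [-0.004,-0.0001,0,0,0,0,0.12],
    [-0.004,-0.0002,0,0,0,0,0.12],
    [-0.004,-0.0002,0,0,0,0,0.12],
    [-0.004,-0.0001,0,0,0,0,0.12],
    [-0.003,-0.0001,0,0,0,0,0.12],
    [-0.002,-0.0001,0,0,0,0,0.12],
    [-0.001,0,0,0,0,0,0.12]
  ]
}}

```text
t: 17.0
eef_pos: [0.5774, -0.0447, 0.0524]
tool_rot: [0.0, 0.695, 0.719, 0.0]
contact_force: [0.9, -0.1, -2.7]
gripper_width: 0.16
grasp_force: 19.6
```

{"method": "jog_arm", "body": {
  "deltas": [
    [-0.002,-0.0001,0,0,0,0,0.12],
    [-0.004,-0.0002,0,0,0,0,0.12],
    [-0.004,-0.0002,0,0,0,0,0.12],
    [-0.004,-0.0002,0,0,0,0,0.12],
    [-0.003,-0.0001,0,0,0,0,0.12],
    [-0.002,-0.0001,0,0,0,0,0.12],
    [-0.001,0,0,0,0,0,0.12],
    [0,0,0,0,0,0,0.12]
  ]
}}

```text
t: 17.8
eef_pos: [0.5572, -0.0456, 0.0523]
tool_rot: [-0.0, 0.695, 0.719, -0.0]
contact_force: [-0.8, 0.3, -2.4]
gripper_width: 0.161
grasp_force: 19.7
```

{"method": "jog_arm", "body": {
  "deltas": [
    [0,0,0,0,0,0,0.18],
    [0,0,0,0,0,0,0.22],
    [0,0,0,0,0,0,0.3],
    [0,0,0,0,0,0,0.4],
    [0,0,0,0,0,0,0.45],
    [0,0,0,0,0,0,0.45],
    [0,0,0.005,0,0,0,0.45],
    [0,0,0.015,0,0,0,0.45],
    [0,0,0.03,0,0,0,0.45]
  ]
}}

```text
t: 18.7
eef_pos: [0.5562, -0.0455, 0.1021]
tool_rot: [-0.001, 0.695, 0.719, -0.001]
contact_force: [0.1, -0.6, 0.3]
gripper_width: 0.452
grasp_force: 0.0
```

{"method": "jog_arm", "body": {
  "deltas": [
    [0,0,0.04,0,0,0,0.45],
    [0,0,0.04,0,0,0,0.45],
    [0,0,0.04,0,0,0,0.45],
    [-0.02,-0.02,0.03,0,0,0,0.45],
    [-0.03,-0.04,0.02,0,0,0,0.45],
    [-0.03,-0.04,0,0,0,0,0.45],
    [-0.03,-0.04,0,0,0,0,0.45],
    [0,-0.04,0,0,0,0,0.45],
    [0,-0.04,0,0,0,0,0.45],
    [0,0,0,0,0,0,0.45]
  ]
}}

```text
t: 19.7
eef_pos: [0.4481, -0.2686, 0.2723]
tool_rot: [0.002, 0.698, 0.716, -0.001]
contact_force: [0.3, -0.2, 0.3]
gripper_width: 0.45
grasp_force: 0.0
```

```bash
python3 - <<'E'
from h import *
t=bot.read_camera("top"); s=bot.read_camera("side")
a=lambda c,x,y:cv2.resize(c["img"][y:y+150,x:x+170,::-1],(400,353),interpolation=cv2.INTER_CUBIC)
cv2.imwrite("pics/p6.png",np.hstack([a(t,215,110),a(s,220,130)]))
print(bot.get_obs()["eef_pos"],proj(t,[.556,-.046,.06]),proj(s,[.556,-.046,.06]))
E
```

```text
[ 0.44939257 -0.26318771  0.27178822] [304.39512582 238.36886403] [256.82059498 220.84646455]
```

View pics/p6.png

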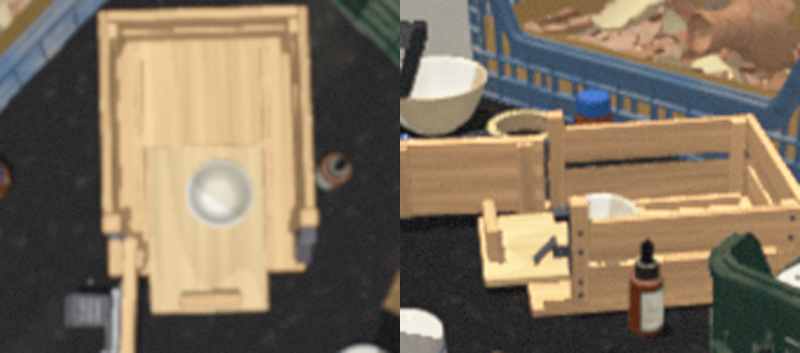

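The grip sits at (211,298), close to the target. The bowl stands on the board at (219,193), the gate is wide open, and the gripper is clear of everything.

```bash
python3 -c "
from station import bot
print(bot.hand_in())"
```

```text
the job is handed in; nothing more can be done
None
```

The job is handed in at about 20 s: the latch was pressed to its stop and the gate swung wide open. The board is about halfway out (grip within about 4 mm of its mark) and let go, with the bowl still standing on it.

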